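Turn the drained end bearing bore-up for inspection

TASK

The square white end bearing of the filling machine has been left to drain on the mat with its blind bore underneath. Turn it over and finish holding it in the gripper, clear of the mat and still, with the bore facing straight up in the beam of the inspection lamp, so that someone can check the bore is clean. Do not let it drop on the mat, leave the other washed parts where they are and keep off the lamp.

Things in the scene. Friction and masses are not known exactly. Their poses are not given: they have to be found in the camera images.
- bearing: end bearing: loose white acetal block 50 x 50 x 60 mm, 0.2 kg, with a round blind bore in one 50 x 50 end. Starts upright on the mat, bore underneath, closed end up, turned anyhow. Origin: centre of the bored end. Its z runs from the bore's mouth to the closed end (z is up at the start; the bore faces -z, so z must point down at the end); x and y are square to its flat sides
- mat: fixed flat grey ribbed draining mat on the bench, 300 x 620 x 8 mm, long side along its y. Origin: centre of its underside; its top is 8 mm above the bench. Its middle is free apart from the bearing, so the bearing may be laid down there while it is turned
- nozzle: bystander on the mat: stainless cone-shaped outlet nozzle, flange 68 mm across, 55 mm tall, standing on its flange. Origin: centre of its underside
- ferrule: bystander on the mat: stainless pipe ferrule, a flanged ring 80 mm across and 30 mm tall. Origin: centre of its underside
- cup: bystander on the mat: clear plastic dosing cup 66 mm across and 45 mm tall, mouth up. Origin: centre of its underside
- lamp: the inspection lamp, fixed: white round base 110 mm across past the mat's left (+y) end, thin dark gooseneck up to 530 mm high, and a white cone head 76 mm across that looks down at a slant (37 deg from vertical) over the mat. Origin: centre of the light face, 455 mm above the bench. Its z axis is the beam, pointing out of the face; 260 mm along it lies about 247 mm above the bench
- bearing_mid (a point): the middle of the bearing block, 30 mm from each end and 25 mm from each flat side, axes as the bearing's. The blind bore is 30 mm across and 42 mm deep. The closed end carries a thin steel plate with four screws and a steel pin 10 mm across and 8 mm high, 13 mm off centre towards the block's +x; two thin black seal cords run round the sides near that end

How it is judged:
By the outcome, as a careful person would: the job done as asked, in the order asked, and still so for the second after the job is handed in, while the arm keeps its last pose, push and grip.
It also fails if it takes over 61 s, if anything falls off the work surface, if the arm or the gripper's body presses on something with over 40 N, if the wrist force passes 120 N, or if a joint passes its speed limit or range.

ROBOT

A 6-joint arm with a two-finger parallel gripper is mounted at the origin on the work surface. World frame = base frame: x ahead of the robot, y to its left, z up, the work surface at z = 0. Lengths are in mm, angles in degrees, forces in N, time in s.
With the tool pointing down it reaches from about 350 to 850 mm from the base axis. Payload 8.1 kg.
Tool frame: the origin (TCP) lies midway between the tips of the shut fingers; the grasp point (between the pads) lies 19 mm behind it; z points along the fingers, y is the line along which they close (so a half turn about z gives the same grasp; the last joint's range is limited). The gripper opens to 85 mm and grips with 20 to 120 N. Pads are 22 mm wide; open, the fingers measure 114 mm over their backs; the gripper's body (76 mm by 85 mm) begins 54 mm behind the grasp point. The pads swing forward as they close: fully open they stand 13 mm farther back than shut.
Start: joints at [-77.372, 7.471, 85.268, -0, 87.261, -4.893], TCP at [180.654, -572.162, 231.292] pointing down, gripper open.
Joint ranges: [-169.43, 169.43], [-51.17, 129.36], [1.28, 143.12], [-76.62, 256.62], [0, 156.53], [-152.29, 152.29]. Speed limits (degrees/s): [136.94, 136.94, 159.86, 180, 180, 180].

INTERFACE

Orientations are given as [roll, pitch, yaw] about the fixed x, y, z axes, in that order (R = Rz(yaw) Ry(pitch) Rx(roll)).
In Python, from bench import r gives the robot as it stands.
- The arm moves only by the tool apply_moves, never from a script. Its argument "steps" is a list of rows, each a list of 7 numbers: the opening, from -1 (shut) to 1 (fully open), then the shift along the tool's x, y, z in mm, then the turn, a rotation vector about the tool's x, y, z in units of 5 degrees (1.0 is 5 degrees). A call has exactly 8 rows; each row shifts and turns the commanded pose from where the row before left it, along the tool's axes as they then stand; what a row does not reach is not made up. A row lasts 1/10 s, in which the tool goes at most 50 mm and 8.59 degrees, less where a joint would pass 70% of its speed; a pose out of reach is approached as far as the arm can. A call is refused whole if a number of a shift passes 50 or a number of a turn 1, either way. A call with a gripper value outside its range is refused whole. The fingers move at their own pace and stop on an object; "squeeze" is the grip in N (left out, the last holds). Time passes only in rows, so rows that do not move let the fingers close, or fill a call up. It gives the time, the measured TCP pose, the force, the opening and the grip force at its end, in the units of the state.
- r.sense(): the state, without advancing time (a new reading comes with each control period).
- r.snapshot(name): name is "side" or "top"; returns a dict with "color" (400x640x3 uint8, blue, green, red), "depth" (400x640 float32, mm along the optical axis (not along the pixel's ray), 0 where there is no reading), "mtx" (3x3 intrinsics, pixels), "dist" ([k1, k2, p1, p2, k3] as OpenCV has them; the pictures are not rectified), "T" (4x4, takes a point from camera to world coordinates). Camera axes: x right, y down, z forward; pixel columns grow to the right and rows downward; lengths in mm; the calibration is good to about 2 mm. A picture is of the moment at which its call begins.
- r.hand_in(): hands the job in; it is judged then, once.
The state is a dict: "time": time; "joint_pos": joint angles; "qd": joint speeds; "joint_efforts": joint torques, N m; "tool_pos": TCP position; "tcp_rot": TCP orientation; "ft_force": force on the tool from outside, world axes, zero at the start; "wrist_torque": the same for the moment, N m; "finger_gap": finger opening in mm; "grip_force": force on a finger pad.
Only numpy, scipy, OpenCV 4.12 (cv2) and the standard library are available. Lean on these libraries where they do the work, as an engineer would, in place of code of your own. Each camera call takes 0.05 s, during which the arm holds its last target. There are 200 camera calls.

## Working session

There is one attempt and no reset: what is moved stays moved. The work goes in short steps, Python scripts to look and compute and a tool call to move; the robot and the scene stay as the last step left them, time stands still between calls to the robot, and variables do not carry over. Pictures are saved under pics/ and viewed, at most 10 in all, crops included, and the job is handed in when it is done.

Besides the shell and the picture viewer there is one more tool, called after ">>>" by a JSON object that holds its "api" and its "payload". apply_moves: Moves the arm, as the interface text tells. Its arguments: {"type":"object","properties":{"steps":{"type":"array"},"squeeze":{"type":"number"}},"required":["steps"]}

```bash
mkdir -p pics; ls
python3 - <<'E'
from bench import r
import cv2,numpy as np
for n in("side","top"):
    s=r.snapshot(n); cv2.imwrite(f"pics/{n}0.png",s["color"]); np.savez(f"{n}0.npz",**s)
    print(n,s["mtx"].round(1).tolist(),s["dist"],s["T"].round(3).tolist())
print(r.sense())
E
```

```text
pics
side [[495.3, 0.0, 325.7], [0.0, 495.3, 194.3], [0.0, 0.0, 1.0]] [-0.01396011  0.          0.          0.          0.        ] [[-0.992, -0.09, 0.09, 406.682], [-0.126, 0.581, -0.804, 1317.785], [0.02, -0.809, -0.588, 1170.504], [0.0, 0.0, 0.0, 1.0]]
top [[509.7, 0.0, 322.6], [0.0, 509.7, 196.8], [0.0, 0.0, 1.0]] [-0.09349041  0.          0.          0.          0.        ] [[-0.027, -0.995, 0.1, 444.927], [-0.999, 0.029, 0.027, 73.359], [-0.03, -0.099, -0.995, 1484.405], [0.0, 0.0, 0.0, 1.0]]
{'time': 0.1, 'joint_pos': array([-7.73725062e+01,  7.51142000e+00,  8.53253220e+01,  1.02717722e-03,
        8.72597174e+01, -4.89576031e+00]), 'qd': array([-0.03270643, -0.20230056, -0.14754917, -0.00645544,  0.01600484,
       -0.00280427]), 'joint_efforts': array([ 1.52706871e-03, -5.70951962e+01, -5.01939833e+01, -1.84940063e-04,
        8.18384928e-03, -2.30712362e-05]), 'tool_pos': array([ 180.54663258, -571.66719787,  230.32077875]), 'tcp_rot': array([-1.79903980e+02, -9.25432557e-03,  1.75231963e+01]), 'ft_force': array([-0.31801646, -0.06830685,  0.39247099]), 'wrist_torque': array([-0.00425509,  0.01612327, -0.00897276]), 'grip_force': 0.0, 'finger_gap': 85.28231485396704}
```

View pics/side0.png

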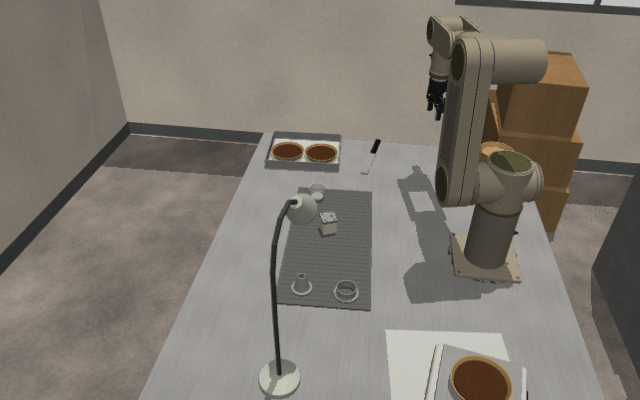

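View pics/top0.png

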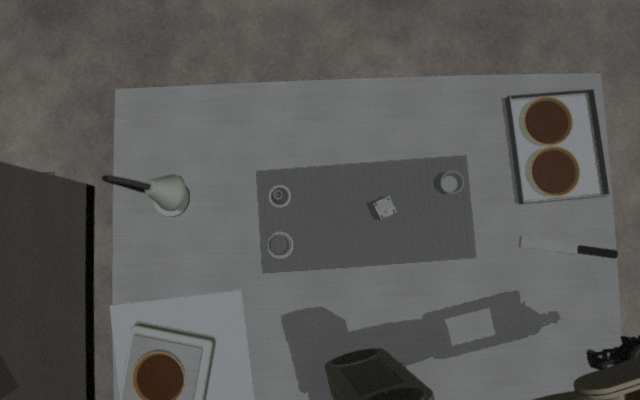

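The side view shows the bearing at (328,222), the cup at (317,192), the nozzle at (301,285), the ferrule at (346,290) and the lamp head at (302,208). In the top view the bearing is at (384,208), the cup at (451,183), the nozzle at (279,196), the ferrule at (279,245) and the lamp head at (168,193). I'll take enlarged crops and depth next.

```bash
cat > h.py <<'E'
import cv2,numpy as np
def ray(s,uv):
    p=cv2.undistortPoints(np.array(uv,float).reshape(-1,1,2),s["mtx"],s["dist"])[:,0]
    return np.c_[p,np.ones(len(p))]
def world(s,uv,depth):
    return (ray(s,uv)*np.array(depth).reshape(-1,1))@s["T"][:3,:3].T+s["T"][:3,3]
def atz(s,uv,z):
    d=ray(s,uv)@s["T"][:3,:3].T; o=s["T"][:3,3]
    return o+d*((z-o[2])/d[:,2])[:,None]
def cloud(s):
    v,u=np.nonzero(s["depth"]>0)
    return world(s,np.c_[u,v],s["depth"][v,u]),u,v
def tri(s1,u1,s2,u2):
    A=[];b=[]
    for s,u in((s1,u1),(s2,u2)):
        d=ray(s,[u])[0]@s["T"][:3,:3].T; d/=np.linalg.norm(d); P=np.eye(3)-np.outer(d,d); A.append(P);b.append(P@s["T"][:3,3])
    return np.linalg.lstsq(np.vstack(A),np.hstack(b),rcond=None)[0]
E
python3 - <<'E'
from h import *
S={n:dict(np.load(f"{n}0.npz")) for n in("side","top")}
a=cv2.resize(S["side"]["color"][202:242,300:360],None,fx=10,fy=10,interpolation=cv2.INTER_CUBIC)
b=cv2.resize(S["top"]["color"][188:228,354:414],None,fx=10,fy=10,interpolation=cv2.INTER_CUBIC)
cv2.imwrite("pics/crop.png",cv2.resize(np.vstack([a,b]),(450,600)))
for n in S:
    p,u,v=cloud(S[n]); 
    rois={"side":dict(bearing=(315,205,345,240),cup=(305,182,328,202),nozzle=(290,270,314,295),ferr=(332,278,360,302),head=(285,192,318,225),mat=(340,200,365,270)),
     "top":dict(bearing=(368,192,402,224),cup=(437,170,465,196),nozzle=(266,184,293,208),ferr=(264,231,295,259),head=(145,172,190,217),mat=(300,200,360,250))}[n]
    for k,(x0,y0,x1,y1) in rois.items():
        m=(u>=x0)&(u<x1)&(v>=y0)&(v<y1)
        q=p[m]
        if k!="mat": q=q[(q[:,2]>(18 if k!="head" else 380))]
        print(n,k,len(q),q.min(0).round(),q.max(0).round(),np.median(q,0).round(1))
    np.save(n+"_head.npy",p[(p[:,2]>380)&(p[:,1]>100)&(p[:,0]>300)])
for z in (8,): print(atz(S["top"],[(257,171),(466,155),(476,257),(262,272)],z).round(1))
E
```

```text
side bearing 329 [519. -87.  18.] [585. 426. 476.] [547.9 -42.   60.9]
side cup 265 [ 536. -290.   18.] [650. 434. 504.] [ 609.5 -235.2   43.4]
side nozzle 222 [571. 216.  18.] [630. 271.  67.] [596.8 251.7  40.3]
side ferr 214 [424. 208.  18.] [491. 282.  43.] [457.3 253.6  30. ]
side head 811 [528. 383. 432.] [598. 509. 532.] [560.7 443.3 483.7]
side mat 1745 [ 406. -263.   -3.] [524. 139.  17.] [459.7 -43.4   7.7]
top bearing 360 [520. -91.  20.] [596. -21.  82.] [552.6 -57.7  67.7]
top cup 221 [ 588. -292.   18.] [ 659. -220.   62.] [ 627.7 -267.4   44.1]
top nozzle 204 [569. 207.  18.] [624. 269.  69.] [593.4 233.8  38.4]
top ferr 120 [419. 208.  18.] [496. 277.  46.] [456.7 243.5  34.9]
top head 1100 [529. 377. 459.] [604. 454. 516.] [566.1 410.7 492.2]
top mat 2993 [438.   8.  -3.] [585. 184.  19.] [511.6  95.8   7.5]
[[ 674.7  304.7    8. ]
 [ 703.5 -310.6    8. ]
 [ 405.4 -323.7    8. ]
 [ 379.6  294.6    8. ]]
```

View pics/crop.png

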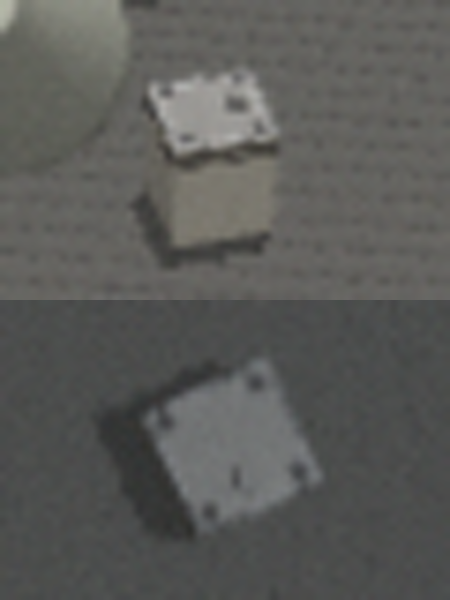

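Top-crop corners of the closed end are (145,408), (265,358), (325,482) and (195,535), with the pin at (236,475). In the side crop they are (147,85), (248,68), (282,142) and (175,158), with the pin at (237,102). I'll triangulate these and fit the lamp cone.

Run:
```python
from h import *
from scipy.optimize import least_squares
S={n:dict(np.load(f"{n}0.npz")) for n in("side","top")}
t=np.array([(145,408),(265,358),(325,482),(195,535),(236,475)])/7.5+[354-.5,188-40-.5]
s=np.array([(147,85),(248,68),(282,142),(175,158),(237,102)])/7.5+[300-.5,202-.5]
Pt=atz(S["top"],t,68);Ps=atz(S["side"],s,68)
print("top",Pt[:,:2].round(1).tolist(),Pt[:4].mean(0).round(1));print("side",Ps[:,:2].round(1).tolist(),Ps[:4].mean(0).round(1))
print("tri",tri(S["top"],t[:4].mean(0),S["side"],s[:4].mean(0)).round(1))
for P in(Pt,Ps): print("yaw",cv2.minAreaRect(P[:4,:2].astype(np.float32)))
# lamp
H=np.vstack([np.load("side_head.npy"),np.load("top_head.npy")])
H=H[(H[:,1]<480)&(H[:,1]>340)&(abs(H[:,0]-565)<60)]
print(len(H),H.min(0),H.max(0))
def res(p):
    x,y,az,k,z=p; a=np.radians(az); d=np.array([np.sin(np.radians(37))*np.cos(a),np.sin(np.radians(37))*np.sin(a),-np.cos(np.radians(37))])
    q=H-[x,y,z]; h=-q@d; rr=np.linalg.norm(q+h[:,None]*d,axis=1)
    return np.where((h>0)&(h<60),rr-(38-k*h),np.clip(np.maximum(-h,h-60),0,20))
for az0 in(-90,-60,-120):
    o=least_squares(res,[565,400,az0,.3,455],loss="soft_l1",f_scale=3)
    x,y,az,k,z=o.x;a=np.radians(az); d=np.array([np.sin(np.radians(37))*np.cos(a),np.sin(np.radians(37))*np.sin(a),-np.cos(np.radians(37))])
    print(o.cost,o.x.round(2),"target",(np.array([x,y,z])+260*d).round(1))
```

```text
top [[568.3, -27.5], [585.6, -72.8], [538.8, -93.2], [520.5, -44.3], [542.3, -60.3]] [553.3 -59.5  68. ]
side [[584.3, -74.6], [537.9, -95.2], [515.5, -41.2], [563.8, -21.8], [540.1, -68.1]] [550.4 -58.2  68. ]
tri [551.9 -59.6  66.6]
yaw ((553.5528564453125, -59.85197830200195), (50.999732971191406, 52.16041946411133), 20.458707809448242)
yaw ((550.750244140625, -58.21556091308594), (52.0489387512207, 58.42350387573242), 22.4974308013916)
1974 [528.26422954 377.1179826  432.13776265] [604.33764349 479.82764358 534.69792331]
9465.860811432687 [ 5.6634e+02  4.1359e+02 -1.0365e+02  4.5000e-01  4.6237e+02] target [529.4 261.5 254.7]
9465.860808705194 [ 5.6634e+02  4.1359e+02 -1.0365e+02  4.5000e-01  4.6237e+02] target [529.4 261.5 254.7]
9424.665589638356 [ 5.6623e+02  4.1345e+02 -1.0422e+02  4.5000e-01  4.6218e+02] target [527.8 261.8 254.5]
```

```bash
cat >> h.py <<'E'
from scipy.spatial.transform import Rotation as Ro, Slerp
def Rd(yaw,p):  # tool z at heading yaw, p below horizontal, tool y horizontal at yaw+90
    y,p=np.radians([yaw,p]); z=np.array([np.cos(p)*np.cos(y),np.cos(p)*np.sin(y),-np.sin(p)])
    yy=np.array([-np.sin(y),np.cos(y),0]); return Ro.from_matrix(np.c_[np.cross(yy,z),yy,z])
def cur(st): return np.array(st["tool_pos"]),Ro.from_euler("xyz",st["tcp_rot"],degrees=True)
def plan(pos,R,st,vmax=40,g=1):
    p0,R0=cur(st); w=(R0.inv()*R).as_rotvec(degrees=True)/5; dp=np.array(pos)-p0
    n=int(np.ceil(max(np.abs(w).max(),np.linalg.norm(dp)/vmax,1))); dr=Ro.from_rotvec(w/n*5,degrees=True); Rc=R0
    print("joints",st["joint_pos"].round(1),"pos",p0.round(1),"rows",n,"t",st["time"])
    for i in range(n):
        print([g]+(Rc.inv().apply(dp/n)).round(1).tolist()+(w/n).round(3).tolist()); Rc=Rc*dr
E
python3 - <<'E'
from h import *
from bench import r
st=r.sense()
print(Rd(-69,89.99).as_matrix().round(2).tolist(), (cur(st)[1].inv()*Rd(111,90)).as_rotvec(degrees=True),(cur(st)[1].inv()*Rd(-69,90)).as_rotvec(degrees=True))
plan([517,33,230],Rd(-69,90)*Ro.from_euler("z",180,degrees=True),st)
# lamp plane: neck points
for n in("side","top"):
    p,u,v=cloud(dict(np.load(n+"0.npz")))
    for z0,z1 in((5,25),(60,150),(150,250),(250,350),(350,450),(450,500),(500,545)):
        q=p[(p[:,2]>z0)&(p[:,2]<z1)&(p[:,1]>340)&(p[:,1]<700)&(p[:,0]>450)&(p[:,0]<700)]
        if len(q): print(n,z0,len(q),np.median(q,0).round(),q.min(0).round(),q.max(0).round())
E
```

```text
[[-0.36, 0.93, 0.0], [0.93, 0.36, -0.0], [-0.0, 0.0, -1.0]] [-8.40266453e-02  6.50755833e-02  8.65231820e+01] [-6.61636488e-02 -8.54315730e-02 -9.34767717e+01]
joints [-77.4   7.5  85.3   0.   87.3  -4.9] pos [ 180.5 -571.7  230.3] rows 18 t 0.1
[1, 27.9, -26.4, 0.1, -0.001, 0.001, 0.961]
[1, 25.6, -28.7, 0.1, -0.001, 0.001, 0.961]
[1, 23.1, -30.7, 0.1, -0.001, 0.001, 0.961]
[1, 20.5, -32.5, 0.1, -0.001, 0.001, 0.961]
[1, 17.7, -34.1, 0.1, -0.001, 0.001, 0.961]
[1, 14.8, -35.5, 0.1, -0.001, 0.001, 0.961]
[1, 11.7, -36.6, 0.1, -0.001, 0.001, 0.961]
[1, 8.6, -37.5, 0.1, -0.001, 0.001, 0.961]
[1, 5.5, -38.1, 0.1, -0.001, 0.001, 0.961]
[1, 2.2, -38.4, 0.1, -0.001, 0.001, 0.961]
[1, -1.0, -38.4, 0.0, -0.001, 0.001, 0.961]
[1, -4.2, -38.2, 0.0, -0.001, 0.001, 0.961]
[1, -7.4, -37.7, 0.0, -0.001, 0.001, 0.961]
[1, -10.5, -37.0, 0.0, -0.001, 0.001, 0.961]
[1, -13.6, -36.0, 0.0, -0.001, 0.001, 0.961]
[1, -16.5, -34.7, 0.0, -0.001, 0.001, 0.961]
[1, -19.4, -33.2, 0.0, -0.001, 0.001, 0.961]
[1, -22.1, -31.5, 0.0, -0.001, 0.001, 0.961]
side 5 1064 [595. 579.  18.] [457. 343.   5.] [700. 631.  25.]
side 60 104 [601. 571. 107.] [597. 564.  62.] [608. 575. 149.]
side 150 132 [602. 573. 203.] [597. 567. 152.] [609. 578. 249.]
side 250 152 [602. 573. 303.] [597. 566. 251.] [609. 578. 350.]
side 350 260 [600. 568. 420.] [532. 425. 351.] [609. 576. 450.]
side 450 693 [561. 446. 478.] [528. 383. 450.] [606. 565. 500.]
side 500 320 [581. 482. 512.] [552. 414. 500.] [600. 542. 532.]
top 5 702 [571. 523.   7.] [450. 340.   5.] [700. 699.  25.]
top 150 20 [601. 565. 237.] [598. 562. 213.] [605. 572. 249.]
top 250 51 [601. 564. 300.] [598. 561. 251.] [606. 569. 348.]
top 350 29 [599. 564. 375.] [594. 556. 350.] [602. 571. 444.]
top 450 798 [563. 403. 487.] [529. 377. 459.] [604. 556. 500.]
top 500 551 [577. 444. 511.] [551. 407. 500.] [598. 536. 535.]
```

Run:
```python
from h import *
from bench import r
plan([517,33,230],Rd(-69,90),r.sense())
```

```text
joints [-77.4   7.5  85.3   0.   87.3  -4.9] pos [ 180.5 -571.7  230.3] rows 19 t 0.1
[1, 26.5, -25.0, 0.1, -0.001, -0.001, -0.984]
[1, 28.5, -22.7, 0.1, -0.001, -0.001, -0.984]
[1, 30.4, -20.1, 0.1, -0.001, -0.001, -0.984]
[1, 32.0, -17.4, 0.1, -0.001, -0.001, -0.984]
[1, 33.3, -14.6, 0.0, -0.001, -0.001, -0.984]
[1, 34.5, -11.7, 0.0, -0.001, -0.001, -0.984]
[1, 35.4, -8.7, 0.0, -0.001, -0.001, -0.984]
[1, 36.0, -5.7, 0.0, -0.001, -0.001, -0.984]
[1, 36.3, -2.6, 0.0, -0.001, -0.001, -0.984]
[1, 36.4, 0.6, 0.0, -0.001, -0.001, -0.984]
[1, 36.2, 3.7, 0.0, -0.001, -0.001, -0.984]
[1, 35.8, 6.8, 0.0, -0.001, -0.001, -0.984]
[1, 35.1, 9.8, 0.0, -0.001, -0.001, -0.984]
[1, 34.1, 12.8, 0.0, -0.001, -0.001, -0.984]
[1, 32.9, 15.7, 0.0, -0.001, -0.001, -0.984]
[1, 31.4, 18.4, 0.0, -0.001, -0.001, -0.984]
[1, 29.7, 21.1, 0.0, -0.001, -0.001, -0.984]
[1, 27.8, 23.5, 0.0, -0.001, -0.001, -0.984]
[1, 25.7, 25.8, 0.0, -0.001, -0.001, -0.984]
```

>>> {"api": "apply_moves", "payload": {"steps": [[1,26,-25,0,0,0,-1],[1,28,-23,0,0,0,-1],[1,30,-20,0,0,0,-1],[1,32,-17,0,0,0,-1],[1,33,-15,0,0,0,-1],[1,34,-12,0,0,0,-1],[1,35,-9,0,0,0,-1],[1,36,-6,0,0,0,-1]]}}

```text
time: 0.9
tool_pos: [318.6, -315.9, 230.9]
tcp_rot: [-180.0, -0.0, 57.7]
ft_force: [0.8, -0.1, 0.4]
finger_gap: 85.5
grip_force: 0.0
```

>>> {"api": "apply_moves", "payload": {"steps": [[1,36,-3,0,0,0,-1],[1,36,0,0,0,0,-1],[1,36,4,0,0,0,-1],[1,36,7,0,0,0,-1],[1,35,10,0,0,0,-1],[1,34,13,0,0,0,-1],[1,33,16,0,0,0,-1],[1,31,18,0,0,0,-1]]}}

```text
time: 1.7
tool_pos: [455.6, -59.9, 231.0]
tcp_rot: [-180.0, -0.0, 97.7]
ft_force: [0.8, -0.3, 0.2]
finger_gap: 85.5
grip_force: 0.0
```

Run:
```python
from h import *
from bench import r
s=r.sense(); print(s["tcp_rot"])
plan([517,33,130],Rd(-69,40),s)
```

```text
[-1.79982273e+02 -6.88166831e-03  9.77340764e+01]
joints [-13.9 -14.8 106.6  -0.   88.2 -21.6] pos [455.6 -59.9 231. ] rows 10 t 1.7
[1, 8.4, 7.3, 10.1, -0.116, -0.996, -0.248]
[1, 9.1, 7.4, 9.4, -0.116, -0.996, -0.248]
[1, 9.7, 7.5, 8.7, -0.116, -0.996, -0.248]
[1, 10.2, 7.7, 7.9, -0.116, -0.996, -0.248]
[1, 10.7, 7.8, 7.1, -0.116, -0.996, -0.248]
[1, 11.1, 8.0, 6.2, -0.116, -0.996, -0.248]
[1, 11.5, 8.2, 5.3, -0.116, -0.996, -0.248]
[1, 11.7, 8.4, 4.4, -0.116, -0.996, -0.248]
[1, 11.9, 8.6, 3.4, -0.116, -0.996, -0.248]
[1, 11.9, 8.8, 2.5, -0.116, -0.996, -0.248]
```

>>> {"api": "apply_moves", "payload": {"steps": [[1,8,7,10,-0.12,-1,-0.25],[1,9,7,9,-0.12,-1,-0.25],[1,10,8,9,-0.12,-1,-0.25],[1,10,8,8,-0.12,-1,-0.25],[1,11,8,7,-0.12,-1,-0.25],[1,11,8,6,-0.12,-1,-0.25],[1,11,8,5,-0.12,-1,-0.25],[1,12,8,4,-0.12,-1,-0.25]]}}

```text
time: 2.5
tool_pos: [504.8, 13.3, 151.3]
tcp_rot: [178.5, 40.4, 107.5]
ft_force: [0.0, -0.8, -1.1]
finger_gap: 85.4
grip_force: 0.0
```

Run:
```python
from h import *
from bench import r
s=r.sense(); print(s["tcp_rot"])
plan([517,33,124],Rd(-69,40),s)
```

```text
[178.54028401  40.40974557 107.50667124]
joints [ 23.   -1.6 112.8 -41.9  76.   18.2] pos [504.8  13.3 151.3] rows 2 t 2.5
[1, 14.6, 8.7, 5.7, -0.103, -0.955, -0.259]
[1, 14.8, 8.9, 4.6, -0.103, -0.955, -0.259]
```

>>> {"api": "apply_moves", "payload": {"steps": [[1,14.5,9,5.5,-0.1,-0.95,-0.26],[1,15,9,4.5,-0.1,-0.95,-0.26],[1,0,0,15,0,0,0],[1,0,0,15,0,0,0],[1,0,0,10,0,0,0],[1,0,0,0,0,0,0],[1,0,0,0,0,0,0],[1,0,0,0,0,0,0]]}}

```text
time: 3.3
tool_pos: [528.4, 3.9, 99.6]
tcp_rot: [179.9, 49.7, 110.7]
ft_force: [-0.2, 0.2, -0.3]
finger_gap: 85.5
grip_force: 0.0
```

Run:
```python
from h import *
from bench import r
s=r.sense(); print(s["tcp_rot"])
R=Rd(-69,40); d=R.as_matrix()[:,2]
plan(np.array([552,-59,42])+21*d,R,s,vmax=20)
a=r.snapshot("side")["color"][120:270,240:440]; b=r.snapshot("top")["color"][130:280,290:490]
cv2.imwrite("pics/pre.png",cv2.resize(np.hstack([a,b]),None,fx=2,fy=2))
```

```text
[179.9164855   49.72104404 110.74935604]
joints [ 25.8  10.1 111.9 -52.5  73.3  28.2] pos [528.4   3.9  99.6] rows 6 t 3.3
[1, 0.1, -0.0, 18.2, -0.004, -0.009, -0.005]
[1, 0.1, -0.0, 18.2, -0.004, -0.009, -0.005]
[1, 0.1, -0.1, 18.2, -0.004, -0.009, -0.005]
[1, 0.1, -0.1, 18.2, -0.004, -0.009, -0.005]
[1, 0.1, -0.1, 18.2, -0.004, -0.009, -0.005]
[1, 0.1, -0.1, 18.2, -0.004, -0.009, -0.005]
```

View pics/pre.png

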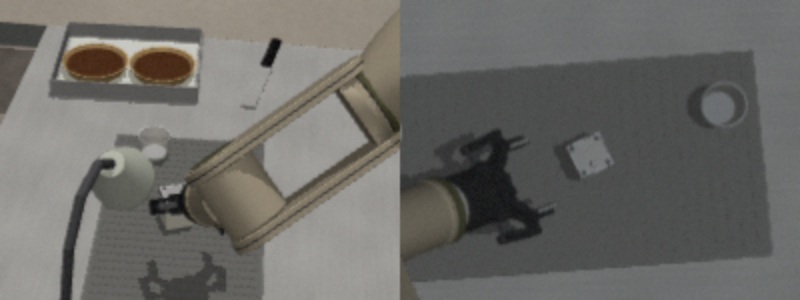

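The top half shows the open fingers at (525,140) and (548,208). They are aimed squarely at the block at (589,154), with the cup well clear at (722,103). I'll go in and grip.

>>> {"api": "apply_moves", "payload": {"steps": [[1,0,0,18,0,0,0],[1,0,0,18,0,0,0],[1,0,0,18,0,0,0],[1,0,0,18,0,0,0],[1,0,0,18,0,0,0],[1,0,0,18,0,0,0],[1,0,0,0,0,0,0],[1,0,0,0,0,0,0]]}}

```text
time: 4.2
tool_pos: [557.0, -72.9, 28.9]
tcp_rot: [-179.9, 49.7, 110.9]
ft_force: [0.3, 0.2, 0.3]
finger_gap: 85.5
grip_force: 0.0
```

>>> {"api": "apply_moves", "payload": {"steps": [[0.3,0,0,0,0,0,0],[0.3,0,0,0,0,0,0],[0.2,0,0,0,0,0,0],[0.1,0,0,0,0,0,0],[0,0,0,0,0,0,0],[-0.1,0,0,0,0,0,0],[-0.3,0,0,0,0,0,0],[-1,0,0,0,0,0,0]], "squeeze": 60}}

```text
time: 5.0
tool_pos: [557.4, -72.5, 29.3]
tcp_rot: [-180.0, 49.8, 110.9]
ft_force: [-4.5, 4.5, 6.3]
finger_gap: 49.2
grip_force: 62.4
```

>>> {"api": "apply_moves", "payload": {"steps": [[-1,0,0,0,0,0,0],[-1,0,0,0,0,0,0],[-1,0,0,0,0,0,0],[-1,0,0,0,0,0,0],[-1,0,0,0,0,0,0],[-1,0,0,0,0,0,0],[-1,0,0,0,0,0,0],[-1,0,0,0,0,0,0]], "squeeze": 60}}

```text
time: 5.8
tool_pos: [557.4, -72.5, 29.3]
tcp_rot: [-180.0, 49.8, 110.9]
ft_force: [-3.9, 3.9, 6.7]
finger_gap: 49.5
grip_force: 62.4
```

>>> {"api": "apply_moves", "payload": {"steps": [[-1,-4,0,-3.3,0,0,0],[-1,-8,0,-6.7,0,0,0],[-1,-15,0,-12.6,0,0,0],[-1,-20,0,-16.8,0,0,0],[-1,-20,0,-16.8,0,0,0],[-1,-20,0,-16.8,0,0,0],[-1,-15,0,-12.6,0,0,0],[-1,-8,0,-6.7,0,0,0]]}}

```text
time: 6.6
tool_pos: [558.2, -73.3, 174.9]
tcp_rot: [179.8, 49.8, 110.8]
ft_force: [-0.1, -0.1, -3.1]
finger_gap: 49.5
grip_force: 62.1
```

Run:
```python
from h import *
from bench import r
s=r.sense(); print(s["joint_pos"].round(1))
a=r.snapshot("side")["color"][120:270,240:440]; b=r.snapshot("top")["color"][130:280,290:490]
cv2.imwrite("pics/lift.png",cv2.resize(np.hstack([a,b]),None,fx=2,fy=2,interpolation=cv2.INTER_CUBIC))
p0,R0=cur(s)
# flip about tool y: d from -y/down40 through down to +y/up40
for sg in(1,-1): print(sg,(R0*Ro.from_rotvec([0,sg*90,0],degrees=True)).as_matrix()[:,2].round(2))
```

```text
[ 16.2   1.4 112.  -53.3  71.7  15.7]
1 [-0.23  0.6  -0.76]
-1 [ 0.23 -0.6   0.76]
```

View pics/lift.png

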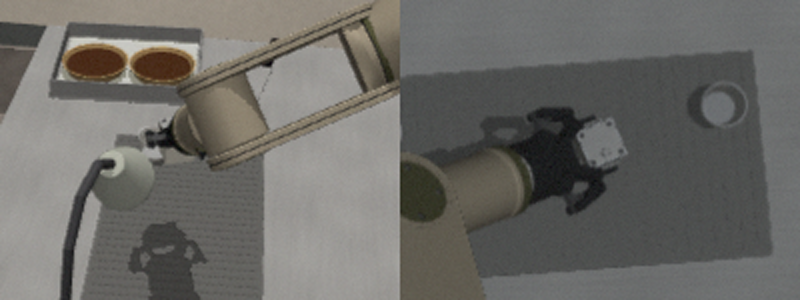

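It is held and lifted: the closed-end plate shows between the fingers at (603,142) in the right half. The joint readings put the wrist about 297 mm behind the TCP. A one-grasp flip would therefore bring the wrist too low, so I'll lay the block on its side, regrasp from above and finish with the tool level.

```bash
cat >> h.py <<'E'
B0=Ro.from_euler("z",21,degrees=True); M0=np.array([552,-59,38.])
Rg=Ro.from_euler("xyz",[-180,49.8,110.9],degrees=True); Pg=np.array([557.4,-72.5,29.3])
OFF=Rg.inv().apply(M0-Pg)   # block middle in tool frame, first grasp
E
python3 - <<'E'
from h import *
from bench import r
s=r.sense(); p0,R0=cur(s); print(OFF.round(1))
R=Rd(-69,40)*Ro.from_rotvec([0,90,0],degrees=True)
print(R.as_matrix()[:,2].round(2)); plan(np.array([540,-10,75])-R.apply(OFF),R,s,g=-1)
E
```

```text
[  2.7  -0.2 -16.7]
[-0.23  0.6  -0.77]
joints [ 16.2   1.5 112.  -53.3  71.6  15.8] pos [558.4 -73.3 174.3] rows 18 t 6.7
[-1, 7.5, 0.3, 0.9, 0.001, 0.997, -0.002]
[-1, 7.4, 0.3, 1.6, 0.001, 0.997, -0.002]
[-1, 7.2, 0.3, 2.2, 0.001, 0.997, -0.002]
[-1, 7.0, 0.3, 2.8, 0.001, 0.997, -0.002]
[-1, 6.7, 0.3, 3.4, 0.001, 0.997, -0.002]
[-1, 6.4, 0.3, 4.0, 0.001, 0.997, -0.002]
[-1, 6.0, 0.3, 4.5, 0.001, 0.997, -0.002]
[-1, 5.6, 0.3, 5.1, 0.001, 0.997, -0.002]
[-1, 5.2, 0.3, 5.5, 0.001, 0.997, -0.002]
[-1, 4.7, 0.3, 5.9, 0.001, 0.997, -0.002]
[-1, 4.1, 0.3, 6.3, 0.001, 0.997, -0.002]
[-1, 3.6, 0.3, 6.7, 0.001, 0.997, -0.002]
[-1, 3.0, 0.3, 6.9, 0.001, 0.997, -0.002]
[-1, 2.3, 0.3, 7.2, 0.001, 0.997, -0.002]
[-1, 1.7, 0.3, 7.4, 0.001, 0.997, -0.002]
[-1, 1.1, 0.3, 7.5, 0.001, 0.997, -0.002]
[-1, 0.4, 0.3, 7.5, 0.001, 0.997, -0.002]
[-1, -0.2, 0.3, 7.5, 0.001, 0.997, -0.002]
```

>>> {"api": "apply_moves", "payload": {"steps": [[-1,7.5,0,1,0,1,0],[-1,7.5,0,1.5,0,1,0],[-1,7,0,2,0,1,0],[-1,7,0,3,0,1,0],[-1,6.5,0,3.5,0,1,0],[-1,6.5,0,4,0,1,0],[-1,6,0,4.5,0,1,0],[-1,5.5,0,5,0,1,0]]}}

```text
time: 7.5
tool_pos: [544.8, -42.6, 120.4]
tcp_rot: [-179.8, 9.5, 110.9]
ft_force: [-0.0, -0.7, -2.6]
finger_gap: 49.2
grip_force: 62.1
```

>>> {"api": "apply_moves", "payload": {"steps": [[-1,5,0,5.5,0,1,0],[-1,4.5,0,6,0,1,0],[-1,4,0,6.5,0,1,0],[-1,3.5,0,6.5,0,1,0],[-1,3,0,7,0,1,0],[-1,2.5,0,7,0,1,0],[-1,1.5,0,7.5,0,1,0],[-1,1,0,7.5,0,1,0]]}}

```text
time: 8.3
tool_pos: [533.1, -12.4, 69.8]
tcp_rot: [-179.8, -30.5, 110.7]
ft_force: [0.2, -0.5, -2.9]
finger_gap: 49.4
grip_force: 62.2
```

Run:
```python
from h import *
from bench import r
s=r.sense(); 
R=Rd(-69,40)*Ro.from_rotvec([0,90,0],degrees=True)
plan(np.array([540,-10,45])-R.apply(OFF),R,s,g=-1,vmax=8)
```

```text
joints [-21.8  22.5  90.7  21.8  88.7 -47.4] pos [533.1 -12.4  69.8] rows 6 t 8.3
[-1, -2.1, 1.3, 6.4, -0.002, 0.317, -0.008]
[-1, -2.3, 1.3, 6.3, -0.002, 0.317, -0.008]
[-1, -2.5, 1.3, 6.2, -0.002, 0.317, -0.008]
[-1, -2.6, 1.3, 6.2, -0.002, 0.317, -0.008]
[-1, -2.8, 1.3, 6.1, -0.002, 0.317, -0.008]
[-1, -3.0, 1.3, 6.0, -0.002, 0.317, -0.008]
```

>>> {"api": "apply_moves", "payload": {"steps": [[-1,-2,0,6.5,0,0.32,0],[-1,-2.5,0,6.5,0,0.32,0],[-1,-2.5,0,6,0,0.32,0],[-1,-2.5,0,6,0,0.32,0],[-1,-3,0,6,0,0.32,0],[-1,-3,0,6,0,0.3,0],[-1,0,0,0,0,0,0],[-1,0,0,0,0,0,0]]}}

```text
time: 9.1
tool_pos: [531.0, -4.9, 31.7]
tcp_rot: [-179.9, -39.8, 110.8]
ft_force: [0.5, -0.6, -3.2]
finger_gap: 49.5
grip_force: 62.4
```

Run:
```python
from h import *
from bench import r
s=r.sense(); p,R=cur(s); print("mid",(p+R.apply(OFF)).round(1),"down in tool",R.inv().apply([0,0,-1]).round(3),s["tcp_rot"].round(2))
S=r.snapshot("side"); S2=r.snapshot("top")
for n,q in(("side",S),("top",S2)):
    P,u,v=cloud(q); m=(abs(P[:,0]-540)<90)&(abs(P[:,1]+10)<90)&(P[:,2]<100)&(P[:,2]>12)
    w=q["color"][v,u].min(1)>110
    print(n,(m&w).sum(),P[m&w].min(0) if (m&w).any() else 0,P[m&w].max(0) if (m&w).any() else 0)
a=S["color"][170:270,270:400]; b=S2["color"][150:250,310:440]
cv2.imwrite("pics/lay.png",cv2.resize(np.hstack([a,b]),None,fx=3,fy=3,interpolation=cv2.INTER_CUBIC))
```

```text
mid [533.9 -13.   46.3] down in tool [-0.64   0.002  0.769] [-179.86  -39.77  110.78]
side 250 [502.55756069 -47.34421486  19.50323055] [565.4293356   28.17929672  79.81849064]
top 275 [507.36421205 -34.82066051  62.00029992] [562.64635299  20.29875574  77.4579501 ]
```

View pics/lay.png

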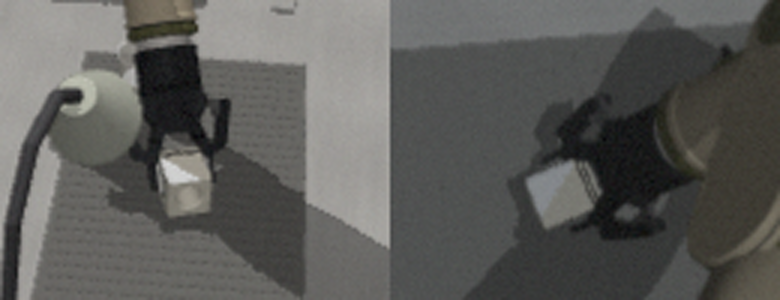

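In the left half the block is on its side, with the bore visible at (187,197) facing +y. In the right half the closed end sits between the fingers. I'll lower it gently until it touches.

>>> {"api": "apply_moves", "payload": {"steps": [[-1,-1.3,0,1.5,0,0,0],[-1,-1.3,0,1.5,0,0,0],[-1,-1.3,0,1.5,0,0,0],[-1,-1.3,0,1.5,0,0,0],[-1,-1.3,0,1.5,0,0,0],[-1,-0.6,0,0.8,0,0,0],[-1,0,0,0,0,0,0],[-1,0,0,0,0,0,0]]}}

```text
time: 10.0
tool_pos: [531.1, -5.1, 21.0]
tcp_rot: [-179.9, -39.8, 110.8]
ft_force: [1.2, -0.9, -2.4]
finger_gap: 49.4
grip_force: 62.4
```

>>> {"api": "apply_moves", "payload": {"steps": [[-1,-0.3,0,0.4,0,0,0],[-1,-0.3,0,0.4,0,0,0],[-1,-0.3,0,0.4,0,0,0],[-1,0,0,0,0,0,0],[-1,0,0,0,0,0,0],[-1,0,0,0,0,0,0],[-1,0,0,0,0,0,0],[-1,0,0,0,0,0,0]]}}

```text
time: 10.8
tool_pos: [531.3, -5.1, 20.1]
tcp_rot: [-179.9, -39.8, 110.8]
ft_force: [-1.9, -1.5, 5.4]
finger_gap: 49.8
grip_force: 63.0
```

>>> {"api": "apply_moves", "payload": {"steps": [[-1,-0.3,0,0.4,0,0,0],[-1,0,0,0,0,0,0],[-1,0,0,0,0,0,0],[-1,0,0,0,0,0,0],[-1,0,0,0,0,0,0],[-1,0,0,0,0,0,0],[-1,0,0,0,0,0,0],[-1,0,0,0,0,0,0]]}}

```text
time: 11.6
tool_pos: [531.3, -5.1, 20.0]
tcp_rot: [-179.9, -39.8, 110.9]
ft_force: [-1.8, -2.0, 8.6]
finger_gap: 49.1
grip_force: 63.4
```

>>> {"api": "apply_moves", "payload": {"steps": [[0.2,0,0,0,0,0,0],[0.25,0,0,0,0,0,0],[0.3,0,0,0,0,0,0],[0.4,0,0,0,0,0,0],[0.6,0,0,0,0,0,0],[0.8,0,0,0,0,0,0],[1,0,0,0,0,0,0],[1,0,0,0,0,0,0]]}}

```text
time: 12.4
tool_pos: [531.1, -5.0, 19.0]
tcp_rot: [-179.9, -39.8, 110.8]
ft_force: [-0.8, -0.0, 0.4]
finger_gap: 85.3
grip_force: 0.0
```

>>> {"api": "apply_moves", "payload": {"steps": [[1,0,0,-5,0,0,0],[1,0,0,-10,0,0,0],[1,0,0,-15,0,0,0],[1,0,0,-20,0,0,0],[1,0,0,-20,0,0,0],[1,0,0,-20,0,0,0],[1,0,0,-20,0,0,0],[1,0,0,-10,0,0,0]]}}

```text
time: 13.2
tool_pos: [560.1, -78.8, 114.0]
tcp_rot: [179.9, -39.6, 110.9]
ft_force: [0.9, -0.8, 0.7]
finger_gap: 85.5
grip_force: 0.0
```

Run:
```python
from h import *
from bench import r
s=r.sense(); print(s["joint_pos"].round(1),s["tool_pos"].round(1))
S=r.snapshot("side"); S2=r.snapshot("top")
np.savez("side1.npz",**S);np.savez("top1.npz",**S2)
a=S["color"][200:260,300:365]; b=S2["color"][180:240,345:410]
cv2.imwrite("pics/laid.png",cv2.resize(np.hstack([a,b]),None,fx=6,fy=6,interpolation=cv2.INTER_CUBIC))
```

```text
[-28.9  32.8  75.6  25.  102.5 -51.1] [560.1 -78.8 114. ]
```

View pics/laid.png

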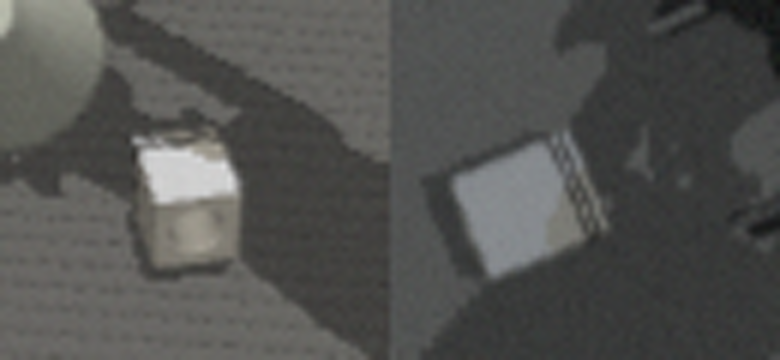

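The block lies on its side. In the right half its top-face corners are at (452,185), (488,278), (608,228) and (565,130). In the left half the near top edge runs from (152,203) to (240,195), with the bore below it at (197,230).

Run:
```python
from h import *
from bench import r
S={n:dict(np.load(f"{n}1.npz")) for n in("side","top")}
t=np.array([(62,185),(98,278),(218,228),(175,130)])/6+[344.5,179.5]
s=np.array([(240,195),(152,203)])/6+[299.5,199.5]
P=atz(S["top"],t,58);print(P[:,:2].round(1).tolist(),P.mean(0),cv2.minAreaRect(P[:,:2].astype(np.float32)))
print("side",atz(S["side"],s,58).round(1).tolist())
# which top corner matches: bore edge ends
print(tri(S["top"],t[:2].mean(0),S["side"],s.mean(0)).round(1), P[:2].mean(0))
st=r.sense();C=P.mean(0)
for yaw in(111,): 
  R=Rd(-69,90); plan([C[0],C[1],120],R,st)
```

```text
[[546.9, 23.0], [503.0, 7.6], [524.7, -49.0], [571.1, -30.7]] [536.44140403 -12.26673443  58.        ] ((536.7562866210938, -11.636993408203125), (49.928829193115234, 60.658084869384766), 21.585481643676758)
side [[501.5, 8.5, 58.0], [550.8, 23.1, 58.0]]
[525.6  15.3  57.6] [524.9687345   15.30558176  58.        ]
joints [-28.9  32.8  75.7  25.  102.5 -51.1] pos [560.  -78.3 113.2] rows 8 t 13.3
[1, 7.3, 0.2, 4.9, 0.003, -0.99, -0.004]
[1, 7.7, 0.2, 4.3, 0.003, -0.99, -0.004]
[1, 8.0, 0.2, 3.6, 0.003, -0.99, -0.004]
[1, 8.3, 0.2, 2.9, 0.003, -0.99, -0.004]
[1, 8.5, 0.2, 2.2, 0.003, -0.99, -0.004]
[1, 8.7, 0.2, 1.4, 0.003, -0.99, -0.004]
[1, 8.8, 0.2, 0.7, 0.003, -0.99, -0.004]
[1, 8.8, 0.2, -0.1, 0.003, -0.99, -0.004]
```

>>> {"api": "apply_moves", "payload": {"steps": [[1,7.5,0,5,0,-1,0],[1,7.5,0,4,0,-1,0],[1,8,0,3.5,0,-1,0],[1,8.5,0,3,0,-1,0],[1,8.5,0,2,0,-1,0],[1,8.5,0,1.5,0,-1,0],[1,9,0,0.5,0,-1,0],[1,9,0,0,0,-0.95,0]]}}

```text
time: 14.1
tool_pos: [532.9, -10.3, 118.2]
tcp_rot: [-179.9, 0.2, 110.9]
ft_force: [0.2, 1.0, -0.1]
finger_gap: 85.5
grip_force: 0.0
```

Run:
```python
from h import *
from bench import r
st=r.sense(); print(st["tcp_rot"])
plan([536.3,-12,18],Rd(-68.7,90),st,vmax=15)
```

```text
[-1.79944064e+02  1.69090268e-01  1.10911793e+02]
joints [ -6.5   1.9 103.2  -0.2  74.8 -27.4] pos [532.9 -10.3 118.2] rows 7 t 14.1
[1, -0.4, 0.4, 14.3, -0.002, 0.005, -0.011]
[1, -0.4, 0.4, 14.3, -0.002, 0.005, -0.011]
[1, -0.4, 0.4, 14.3, -0.002, 0.005, -0.011]
[1, -0.4, 0.4, 14.3, -0.002, 0.005, -0.011]
[1, -0.4, 0.4, 14.3, -0.002, 0.005, -0.011]
[1, -0.4, 0.4, 14.3, -0.002, 0.005, -0.011]
[1, -0.4, 0.4, 14.3, -0.002, 0.005, -0.011]
```

>>> {"api": "apply_moves", "payload": {"steps": [[1,-1,1,16,0,0,-0.05],[1,-1,1,16,0,0,0],[1,-0.5,0.5,16,0,0,0],[1,0,0,16,0,0,0],[1,0,0,14,0,0,0],[1,0,0,12,0,0,0],[1,0,0,9,0,0,0],[1,0,0,0,0,0,0]]}}

```text
time: 14.9
tool_pos: [535.4, -12.3, 17.8]
tcp_rot: [-179.8, -0.1, 111.1]
ft_force: [-0.6, 0.5, 0.1]
finger_gap: 85.4
grip_force: 0.0
```

>>> {"api": "apply_moves", "payload": {"steps": [[0.3,0,0,0,0,0,0],[0.3,0,0,0,0,0,0],[0.2,0,0,0,0,0,0],[0.1,0,0,0,0,0,0],[0,0,0,0,0,0,0],[-0.1,0,0,0,0,0,0],[-0.3,0,0,0,0,0,0],[-1,0,0,0,0,0,0]], "squeeze": 60}}

```text
time: 15.7
tool_pos: [537.4, -12.6, 20.5]
tcp_rot: [-180.0, 0.0, 111.1]
ft_force: [-1.0, -0.2, 6.4]
finger_gap: 49.6
grip_force: 63.5
```

>>> {"api": "apply_moves", "payload": {"steps": [[-1,0,0,0,0,0,0],[-1,0,0,0,0,0,0],[-1,0,0,0,0,0,0],[-1,0,0,0,0,0,0],[-1,0,0,0,0,0,0],[-1,0,0,0,0,0,0],[-1,0,0,0,0,0,0],[-1,0,0,0,0,0,0]], "squeeze": 60}}

```text
time: 16.5
tool_pos: [537.4, -12.6, 20.5]
tcp_rot: [-180.0, 0.0, 111.1]
ft_force: [-1.9, -1.2, 6.6]
finger_gap: 49.5
grip_force: 63.5
```

Run:
```python
from h import *
from bench import r
st=r.sense(); p,R0=cur(st); off=R0.inv().apply(np.array([536.3,-12,33])-p); print(off.round(1),st["tcp_rot"],st["tool_pos"],st["grip_force"],st["finger_gap"])
np.save("off2.npy",off)
```

```text
[  1.   -0.8 -12.5] [-1.79996794e+02  4.37116045e-02  1.11132850e+02] [537.42843163 -12.60883618  20.52117496] 63.47684025764465 49.49443645978998
```

>>> {"api": "apply_moves", "payload": {"steps": [[-1,0,0,-4,0,0,0],[-1,0,0,-8,0,0,0],[-1,0,0,-15,0,0,0],[-1,0,0,-25,0,0,0],[-1,0,0,-30,0,0,0],[-1,0,0,-30,0,0,0],[-1,0,0,-25,0,0,0],[-1,0,0,-15,0,0,0]]}}

```text
time: 17.3
tool_pos: [538.1, -12.5, 175.3]
tcp_rot: [179.9, 0.1, 111.1]
ft_force: [0.2, -0.1, -2.5]
finger_gap: 49.4
grip_force: 62.6
```

Run:
```python
from h import *
from bench import r
st=r.sense(); off=np.load("off2.npy"); off[1]=0
R=Rd(-69,90)*Ro.from_rotvec([0,90,0],degrees=True)
T=np.array([529.5,262,225])-R.apply(off); print(T,R.as_matrix().round(2).tolist())
plan(T,R,st,g=-1)
```

```text
[525.02774058 273.65063412 224.0347951 ] [[0.0, 0.93, -0.36], [0.0, 0.36, 0.93], [1.0, -0.0, -0.0]]
joints [ -6.8  -0.4  99.3  -0.   80.9 -27.9] pos [538.1 -12.5 175.3] rows 19 t 17.3
[-1, 14.3, 4.8, -2.6, 0.0, 0.949, 0.002]
[-1, 14.5, 4.8, -1.4, 0.0, 0.949, 0.002]
[-1, 14.5, 4.8, -0.2, 0.0, 0.949, 0.002]
[-1, 14.5, 4.8, 1.0, 0.0, 0.949, 0.002]
[-1, 14.4, 4.8, 2.2, 0.0, 0.949, 0.002]
[-1, 14.1, 4.8, 3.4, 0.0, 0.949, 0.002]
[-1, 13.8, 4.8, 4.5, 0.0, 0.949, 0.002]
[-1, 13.4, 4.8, 5.7, 0.0, 0.949, 0.002]
[-1, 12.9, 4.8, 6.8, 0.0, 0.949, 0.002]
[-1, 12.3, 4.8, 7.8, 0.0, 0.949, 0.002]
[-1, 11.6, 4.8, 8.8, 0.0, 0.949, 0.002]
[-1, 10.8, 4.8, 9.7, 0.0, 0.949, 0.002]
[-1, 10.0, 4.8, 10.6, 0.0, 0.949, 0.002]
[-1, 9.1, 4.8, 11.4, 0.0, 0.949, 0.002]
[-1, 8.1, 4.8, 12.1, 0.0, 0.949, 0.002]
[-1, 7.1, 4.8, 12.7, 0.0, 0.949, 0.002]
[-1, 6.0, 4.8, 13.2, 0.0, 0.949, 0.002]
[-1, 4.9, 4.8, 13.7, 0.0, 0.949, 0.002]
[-1, 3.7, 4.8, 14.0, 0.0, 0.949, 0.002]
```

>>> {"api": "apply_moves", "payload": {"steps": [[-1,14,5,-2.5,0,0.95,0],[-1,14.5,5,-1.5,0,0.95,0],[-1,14.5,5,0,0,0.95,0],[-1,14.5,5,1,0,0.95,0],[-1,14.5,5,2,0,0.95,0],[-1,14,5,3.5,0,0.95,0],[-1,14,5,4.5,0,0.95,0],[-1,13.5,5,5.5,0,0.95,0]]}}

```text
time: 18.1
tool_pos: [533.1, 108.9, 192.9]
tcp_rot: [-179.9, -38.2, 111.1]
ft_force: [-0.6, -0.2, -2.2]
finger_gap: 48.8
grip_force: 62.6
```

>>> {"api": "apply_moves", "payload": {"steps": [[-1,13,5,7,0,0.95,0],[-1,12.5,5,8,0,0.95,0],[-1,11.5,5,9,0,0.95,0],[-1,11,5,9.5,0,0.95,0],[-1,10,5,10.5,0,0.95,0],[-1,9,5,11.5,0,0.95,0],[-1,8,5,12,0,0.95,0],[-1,7,4.5,12.5,0,0.95,0]]}}

```text
time: 18.9
tool_pos: [528.7, 230.1, 213.2]
tcp_rot: [-179.7, -76.1, 110.9]
ft_force: [0.2, 0.5, -2.4]
finger_gap: 49.3
grip_force: 62.8
```

Run:
```python
from h import *
from bench import r
st=r.sense()
plan([525,273.6,224],Rd(-69,90)*Ro.from_rotvec([0,90,0],degrees=True),st,g=-1,vmax=12)
```

```text
joints [-13.1  34.3  84.7  59.4 111.2 -39.1] pos [528.7 230.1 213.2] rows 4 t 18.9
[-1, 5.1, 3.0, 9.5, -0.006, 0.693, -0.002]
[-1, 4.5, 3.0, 9.8, -0.006, 0.693, -0.002]
[-1, 3.9, 3.0, 10.1, -0.006, 0.693, -0.002]
[-1, 3.3, 3.0, 10.3, -0.006, 0.693, -0.002]
```

>>> {"api": "apply_moves", "payload": {"steps": [[-1,5,3,9.5,0,0.69,0],[-1,4.5,3,10,0,0.69,0],[-1,4,3,10,0,0.69,0],[-1,3.5,3,10,0,0.69,0],[-1,0,0,0,0,0,0],[-1,0,0,0,0,0,0],[-1,0,0,0,0,0,0],[-1,0,0,0,0,0,0]]}}

```text
time: 19.7
tool_pos: [525.2, 272.6, 224.5]
tcp_rot: [177.2, -89.7, 113.9]
ft_force: [-0.4, 0.3, -2.3]
finger_gap: 49.5
grip_force: 62.8
```

Run:
```python
from h import *
from bench import r
st=r.sense(); p,R=cur(st); print(p,"bore dir",R.as_matrix()[:,0].round(3))
plan([525,273.6,224],Rd(-69,90)*Ro.from_rotvec([0,90,0],degrees=True),st,g=-1,vmax=12)
S=r.snapshot("side"); S2=r.snapshot("top")
np.savez("side2.npz",**S);np.savez("top2.npz",**S2)
a=S["color"][170:320,230:390]; b=S2["color"][140:290,140:340]
cv2.imwrite("pics/fin.png",np.hstack([cv2.resize(a,(384,360)),cv2.resize(b[:,:170],(408,360))]))
for n,q in(("side",S),("top",S2)):
    P,u,v=cloud(q); m=(abs(P[:,0]-529)<45)&(abs(P[:,1]-262)<45)&(P[:,2]>200)&(q["color"][v,u].min(1)>100)
    print(n,m.sum(),P[m].min(0).round(),P[m].max(0).round(),np.median(P[m],0).round(1))
```

```text
[525.19107514 272.60677266 224.47685561] bore dir [-0.002  0.005  1.   ]
joints [-10.3  41.   84.3  70.3 115.  -39.8] pos [525.2 272.6 224.5] rows 1 t 19.7
[-1, -0.5, 0.2, 1.0, -0.021, 0.061, 0.003]
side 443 [499. 217. 205.] [565. 296. 259.] [527.8 277.4 244.4]
top 424 [499. 227. 205.] [569. 292. 261.] [531.  262.1 252.7]
```

View pics/fin.png

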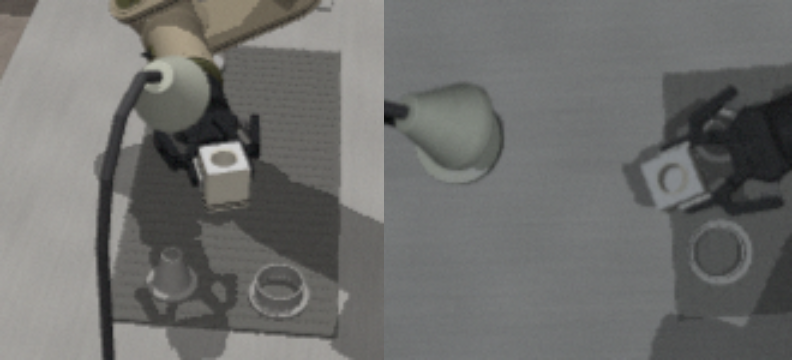

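The bore faces straight up at (224,158) in the left half and (673,180) in the right. The block is held in line with the lamp's cone, and the nozzle and ferrule haven't moved. The measured top is about (531, 262, 253), on the fitted beam axis, and the bore tilts 0.3°.

Run:
```python
from bench import r
s=r.sense(); print(abs(s["qd"]).max(),s["grip_force"]); print(r.hand_in())
```

```text
0.2101618726278913 62.80394911766052
the job is handed in; nothing more can be done
None
```

I turned the bearing over in two grasps, laying it on its side on the mat in between, and handed the job in at about 20 s with the block held still in the lamp beam, bore straight up (about 0.3° tilt) and its mouth about 250 mm above the bench; nothing was dropped, and the nozzle, ferrule, cup and lamp were not touched.

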